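# Seat the jar in its anti-twist holder, unscrew the tight cap and keep it in hand

### The arm

A 7-joint arm with a two-finger parallel gripper is mounted at the origin on a cart in front of the work surface, level with it; the furniture and walls round the work are solid. World frame = base frame: x ahead of the robot, y to its left, z up, the work surface at z = 0. Lengths are in m, angles in rad, forces in N, time in s.
With the tool pointing down it reaches from about 0.4 to 0.85 m from the base axis. Payload 10.4 kg.
Tool frame: the origin (TCP) lies midway between the tips of the shut fingers; the grasp point (between the pads) lies 19 mm behind it (r.tcp_to_grasp is the z of the grasp point in the tool frame, in m); z points along the fingers, x is the direction in which the jaws open and shut, and the axes are right-handed (so a half turn about z gives the same grasp; the last joint's range is limited). The gripper opens to 87 mm and grips with 3 to 60 N. Pads are 19 mm wide; open, the fingers measure 117 mm over their backs; the gripper's body (75 mm by 190 mm) begins 51 mm behind the grasp point.
Start: joints at [1.129, 0.332, -0.065, 1.46, 0.022, 1.35, -0.088], TCP at [0.254, -0.571, 0.223] pointing down, gripper open.
Joint ranges: [-2.6, 2.6], [-0.5, 2.12], [-1.47, 1.34], [0.16, 2.42], [-1.27, 4.41], [0.06, 2.06], [-2.6, 2.6]. Speed limits (rad/s): [2.22, 2.22, 2.79, 2.79, 3.14, 3.14, 3.14].

### API

Orientations are given as a unit quaternion [x, y, z, w].
In Python, from bench import r, camera, close_job gives the robot as it stands. The module is installed in compiled form; this text tells all that it offers.
- The arm moves only by the shell command python3 -m crank 'ROWS' [FORCE]. ROWS is JSON, a list of rows, each an object of numbers: "x", "y", "z": the shift along the tool's x, y, z scaled (see below); "ax", "ay", "az": the turn, a rotation vector about the tool's x, y, z scaled (see below); "claw": the closure, from -1 (fully open) to 1 (shut), so that 0 is half open. A call has exactly 5 rows; each row is the pose to reach, as a shift and turn from the pose commanded when the call began, along the tool's axes at that moment; what a row does not reach only later rows make up. The controller multiplies each number of a shift by 1 m and each number of a turn by 2 rad. A row lasts 1/12 s, in which the tool goes at most 41.7 mm and 7.16 degrees, less where a joint would pass 70% of its speed; a pose out of reach is approached as far as the arm can. A call with a number of a shift or a turn outside -1 to 1 is refused whole. A call with a gripper value outside its range is refused whole. The fingers move at their own pace and stop on an object; FORCE is the grip in N (left out, the last holds). Time passes only in rows, so rows that repeat a pose let the fingers close, or fill a call up. It gives the time, the measured TCP pose, the force and the opening at its end, in the units of the state.
- r.read_state(): the state, without advancing time (a new reading comes with each control period).
- camera(name): name is "side" or "top" or "wrist"; returns a dict with "color" (400x640x3 uint8, blue, green, red), "fx", "fy", "cx", "cy" (pixels), "eye" and "orientation" of the camera in the world. Camera axes: x right, y down, z forward; pixel columns grow to the right and rows downward; lengths in m; the calibration is good to about 2 mm. A picture is of the moment at which its call begins. There is no depth.
- close_job(): hands the job in, once; it reports no verdict.
The state is a dict: "time": time; "joint_positions": joint angles; "joint_vel": joint speeds; "joint_torque": joint torques, N m; "ee_pos": TCP position; "eef_rot": TCP orientation; "ft_force": force on the tool from outside, world axes, zero at the start; "torque": the same for the moment, N m; "width": finger opening in m.
Only numpy, scipy, OpenCV 4.12 (cv2) and the standard library are available. Lean on these libraries where they do the work, as an engineer would, in place of code of your own. Each camera call takes 0.05 s, during which the arm holds its last target. There are 200 camera calls.

### The job

Stand the square blue jar upright and fully home in the square socket of the wooden holder, cap still on, so that it cannot turn. Then unscrew its tight steel cap anticlockwise until it comes free, lift it straight off and finish while holding it level in the gripper, one to three centimetres above the jar's mouth. The jar stays seated in the holder, and the salt shaker, spice jar and kitchen timer are left alone.

Things in the scene. Friction and masses are not known exactly. Their poses are not given: they have to be found in the camera images.
- jar: loose blue stoneware jar, about 0.4 kg: square body 60 x 60 mm, edges rounded 6 mm, 57 mm tall, then a sloping shoulder up to 65 mm and a round neck 40 mm across whose top is 88 mm above the underside. Origin: centre of the underside; z up, x and y square to the flat sides.
- cap: loose knurled steel cap, 58 mm across, 24 mm tall, 50 g, locked on the neck by inner lugs; the jar can be carried by it. Origin: centre of the skirt's lower edge, z up; when on, it spans 72 to 96 mm over the jar's underside, clear of the shoulder, so fingertips fit past its edge. It does not rise while turning (1 mm play); once free it lifts straight off, clear of the neck 16 mm higher.
- thread (a joint): angle of the stiff (0.5 N m) white inner seal in the neck, carried round by the cap with 3 degrees of play: 0 tight, as found; grows as the cap turns anticlockwise seen from above and stays where left. Cap lugs free from 1.17 rad (70 degrees), stop at 1.43 rad; the hand must turn some degrees more for play in the socket, about 1.45 rad in all.
- holder: fixed wooden block 96 x 96 mm and 26 mm tall on a slightly wider grey pad, cork inside, with a square socket 66 x 66 mm (3 mm clear each side of the jar) in its top, 20 mm deep, its upper edge bevelled 5 mm. Origin: centre of the underside; z up, x and y square to the socket's sides. Socket floor 6 mm above the origin. The jar fits any of four ways round.
- salt_shaker: bystander: small grey shaker, 44 mm across, 90 mm tall; origin centre of underside
- spice_jar: bystander: clear spice jar with a dark cap, 41 mm across, 105 mm tall; origin centre of underside
- kitchen_timer: bystander: round white and green kitchen timer, 71 mm across, 58 mm tall; origin centre of underside
Things that resemble listed ones, but are neither listed nor needed, are in the scene too. Several things have the shape of the cap; the one meant has the colours described above.

How it is judged:
On the way, in this order (a step that is already met when the one before it is completed fails the run):
1. the jar stands fully home in the holder's socket, upright, with its cap still on and tight (z of jar in the frame of holder below 0.01 m and horizontal distance between jar and holder below 0.008 m and angle between jar's own z axis and vertical below 0.08 rad and value of joint thread below 0.3 rad and distance between cap and jar below 0.078 m), for 0.2 s.
2. the cap is unscrewed with the jar braced in the holder: thread turned past 1.05 rad, cap not yet lifted (value of joint thread above 1.05 rad and z of cap in the frame of jar below 0.085 m and z of jar in the frame of holder below 0.012 m and horizontal distance between jar and holder below 0.008 m).
At the end, for the whole second after the job is handed in: Jar in the socket (underside within 4 mm of its floor, 8 mm of its centre, tilt under 0.08 rad); thread past 1.05 rad; the fingers hold the cap still and level (tilt under 0.2 rad), its lower edge 4 to 42 mm above the neck, within 20 mm of the jar's axis, not touching the jar (z of jar in the frame of holder below 0.01 m and horizontal distance between jar and holder below 0.008 m and angle between jar's own z axis and vertical below 0.08 rad and value of joint thread above 1.05 rad and z of cap in the frame of jar between 0.092 and 0.13 m and horizontal distance between cap and jar below 0.02 m and angle between cap's own z axis and vertical below 0.2 rad and contact force between cap and the fingers above 1 N and contact force between cap and jar below 0.1 N and linear speed of cap below 0.03 m/s); the arm keeps its last pose, push and grip.
It fails at once if the jar is tipped over (angle between jar's own z axis and vertical above 0.5 rad).
It fails at once if the salt shaker is moved by more than 2 cm (distance of salt_shaker from where it was at the start of the episode above 0.02 m).
It fails at once if the spice jar is moved by more than 2 cm (distance of spice_jar from where it was at the start of the episode above 0.02 m).
It fails at once if the kitchen timer is moved by more than 2 cm (distance of kitchen_timer from where it was at the start of the episode above 0.02 m).
It also fails if it takes over 48 s, if anything falls off the work surface, if the arm or the gripper's body presses on something with over 40 N, if the wrist force passes 120 N, or if a joint passes its speed limit or range.

## Working session

There is one attempt and no reset: what is moved stays moved. The work goes in short steps, Python scripts to look and compute and a shell command to move; the robot and the scene stay as the last step left them, time stands still between calls to the robot, and variables do not carry over. Pictures are saved under pics/ and viewed, about 8 in all and at most 12, crops included, and the job is handed in when it is done.

```bash
mkdir -p pics; python3 - <<'E'
from bench import r,camera
import cv2,numpy as np
s=r.read_state();print({k:np.round(v,3).tolist() for k,v in s.items()})
for n in("top","side"):
    c=camera(n);cv2.imwrite(f"pics/{n}0.png",c["color"]);print(n,c["fx"],c["fy"],c["cx"],c["cy"],c["eye"],c["orientation"])
E
```

```text
{'time': 0.0, 'joint_positions': [1.129, 0.333, -0.065, 1.461, 0.022, 1.35, -0.088], 'joint_vel': [0.001, -0.001, 0.0, 0.001, 0.0, -0.001, 0.002], 'joint_torque': [-0.001, -62.325, 0.024, -38.991, -0.061, 0.039, 0.0], 'ee_pos': [0.254, -0.571, 0.222], 'eef_rot': [0.839, -0.545, -0.001, -0.0], 'ft_force': [0.503, -0.75, -0.738], 'torque': [0.032, -0.033, -0.048], 'width': 0.087}
top 433.6487941690653 433.6487941690653 320.35927175239004 190.31509005647624 [ 0.38923145 -0.01137193  1.07101703] [-0.70106083  0.70733851 -0.07251498  0.05410655]
side 362.36466321018065 362.36466321018065 311.511251758097 196.8494328115728 [0.53782967 0.69746466 0.53020223] [-0.03290394  0.87540183 -0.48134329  0.02995998]
```

View pics/top0.png

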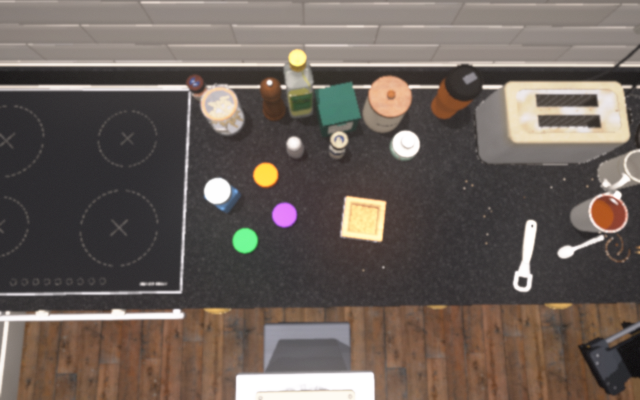

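View pics/side0.png

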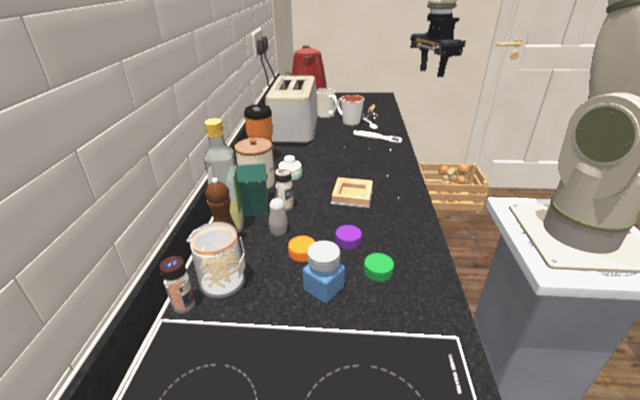

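Top view: jar with grey-white cap at about (220,193), holder at (363,219). The cap-shaped discs at (266,175) orange, (284,215) purple and (245,240) green don't fit the description; the steel one sits on the blue jar. I'll check this in an enlarged crop and segment the image.

```bash
cat > h.py <<'E'
import numpy as np,cv2
from scipy.spatial.transform import Rotation as R
from scipy.optimize import minimize
def proj(c,P):
    q=R.from_quat(c["orientation"]).inv().apply(np.atleast_2d(P)-c["eye"])
    return np.c_[c["fx"]*q[:,0]/q[:,2]+c["cx"],c["fy"]*q[:,1]/q[:,2]+c["cy"]]
def ray(c,uv,z):
    d=R.from_quat(c["orientation"]).apply([(uv[0]-c["cx"])/c["fx"],(uv[1]-c["cy"])/c["fy"],1])
    return c["eye"]+d*(z-c["eye"][2])/d[2]
def sq(h,z,rr=0):
    if not rr: p=np.array([[1,1],[-1,1],[-1,-1],[1,-1]])*h
    else:
        t=np.linspace(0,2*np.pi,48,endpoint=False);p=np.c_[np.cos(t),np.sin(t)]*rr
        p=p+np.sign(p)*(h-rr)
    return np.c_[p,np.full(len(p),z)]
def pose(P,x,y,a): return R.from_rotvec([0,0,a]).apply(P)+[x,y,0]
def fill(c,P,S=4):
    m=np.zeros((400*S,640*S),np.uint8)
    h=cv2.convexHull(((proj(c,P)+.5)*S).astype(np.float32)).astype(np.int32)
    cv2.fillConvexPoly(m,h,1);return cv2.resize(m.astype(np.float32),(640,400),interpolation=cv2.INTER_AREA)
E
python3 - <<'E'
from h import *;from bench import camera
t=camera("top");s=camera("side")
def crop(c,u,v,w=40,k=8): return cv2.resize(c["color"][v-w:v+w,u-w:u+w],None,fx=400/(2*w),fy=400/(2*w),interpolation=cv2.INTER_CUBIC)
cv2.imwrite("pics/crop1.png",np.hstack([crop(t,222,195),crop(s,323,270)]))
np.save("t.npy",t,allow_pickle=True);np.save("s.npy",s,allow_pickle=True)
for n,u,v,z in[("cap",219,190,.096),("hold",363,219,.026),("salt",294,146,.08),("spice",339,140,.1),("timer",405,146,.05),("green",245,240,.02),("purple",284,215,.02),("orange",266,175,.02)]:print(n,ray(t,(u,v),z).round(3))
for c,b in((t,(190,170,260,225)),(s,(290,230,360,310))):
    hsv=cv2.cvtColor(c["color"],cv2.COLOR_BGR2HSV);m=(hsv[...,0]>95)&(hsv[...,0]<120)&(hsv[...,1]>100)&(hsv[...,2]>60)
    M=np.zeros_like(m);M[b[1]:b[3],b[0]:b[2]]=m[b[1]:b[3],b[0]:b[2]];print(M.sum(),np.argwhere(M).min(0),np.argwhere(M).max(0))
E
```

```text
cap [0.568 0.193 0.096]
hold [ 0.507 -0.142  0.026]
salt [0.676 0.023 0.08 ]
spice [ 0.684 -0.082  0.1  ]
timer [ 0.683 -0.248  0.05 ]
green [0.46  0.143 0.02 ]
purple [0.519 0.049 0.02 ]
orange [0.619 0.094 0.02 ]
65 [189 218] [210 237]
1015 [264 303] [302 344]
```

View pics/crop1.png

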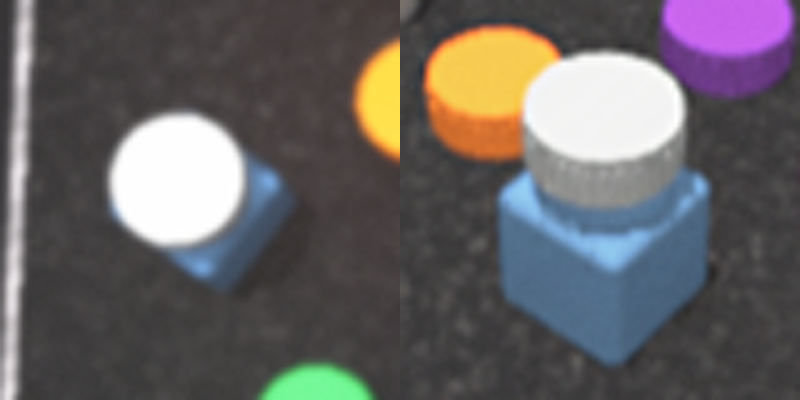

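The crop shows the bright grey-white knurled cap on the square blue jar, with the jar standing upright. The orange, purple and green discs are decoys. Next I fit the jar and holder poses.

```bash
cat > fit.py <<'E'
from h import *
def run(cams,masks,parts,x0,yaws):
    def cost(p):
        e=0
        for c,m,b in masks:
            f=np.zeros((400,640),np.float32)
            for P in parts: f=np.maximum(f,fill(c,pose(P,*p)))
            e+=np.abs(f-m)[b[1]:b[3],b[0]:b[2]].sum()/m.sum()
        return e
    best=min((minimize(cost,[*x0,a],method="Nelder-Mead",options=dict(initial_simplex=[[*x0,a],[x0[0]+.01,x0[1],a],[x0[0],x0[1]+.01,a],[*x0,a+.2]],xatol=1e-4,fatol=1e-5)) for a in yaws),key=lambda r:r.fun)
    return best.x,best.fun
JAR=[np.r_[sq(.03,0,.006),sq(.03,.057,.006),sq(.02,.065,.02)],np.r_[sq(.029,.072,.029),sq(.029,.096,.029)]]
HOL=[np.r_[sq(.048,0),sq(.048,.026)]]
def jm(c,b):
    H=cv2.cvtColor(c["color"],cv2.COLOR_BGR2HSV).astype(int)
    m=((H[...,0]>90)&(H[...,0]<125)&(H[...,1]>75)&(H[...,2]>65))|((H[...,1]<60)&(H[...,2]>110))
    return (c,clean(m,b),b)
def hm(c,b):
    H=cv2.cvtColor(c["color"],cv2.COLOR_BGR2HSV).astype(int)
    m=(H[...,0]>8)&(H[...,0]<30)&(H[...,1]>50)&(H[...,2]>100)
    return (c,clean(m,b),b)
def clean(m,b):
    M=np.zeros(m.shape,np.float32);s=m[b[1]:b[3],b[0]:b[2]].astype(np.uint8)
    n,l,st,_=cv2.connectedComponentsWithStats(s);k=1+np.argmax(st[1:,4]);s=(l==k).astype(np.uint8)
    cs,_=cv2.findContours(s,0,2);cv2.drawContours(s,cs,-1,1,-1);M[b[1]:b[3],b[0]:b[2]]=s;return M
E
python3 - <<'E'
from fit import *
t=np.load("t.npy",allow_pickle=True).item();s=np.load("s.npy",allow_pickle=True).item()
A,B=jm(t,(195,170,250,222)),jm(s,(290,230,360,310))
C,D=hm(t,(330,190,400,250)),hm(s,(320,165,385,215))
for M in([A,B],[A],[B]):print("jar",run(0,M,JAR,(.568,.193),(0,.4,.8,1.2)))
for M in([C,D],[C],[D]):print("hol",run(0,M,HOL,(.507,-.142),(0,.4,-.4)))
E
```

```text
jar (array([0.56878896, 0.19880009, 0.93328148]), np.float64(0.1827511191368103))
jar (array([0.56923388, 0.20032474, 0.95723546]), np.float64(0.061546362936496735))
jar (array([0.56912448, 0.19167792, 0.95131154]), np.float64(0.03528276085853577))
hol (array([ 0.51172756, -0.14973079, -0.15300264]), np.float64(0.23578545451164246))
hol (array([ 0.51102486, -0.14630781, -0.14247123]), np.float64(0.09681642800569534))
hol (array([ 0.51039187, -0.15609764, -0.16205114]), np.float64(0.048541247844696045))
```

```bash
python3 - <<'E'
from h import *;from bench import r,camera
t=np.load("t.npy",allow_pickle=True).item();s=np.load("s.npy",allow_pickle=True).item()
st=r.read_state();q=R.from_quat(st["eef_rot"]);print(q.as_matrix().round(3))
for dx in(-.0435,0,.0435):print(proj(s,st["ee_pos"]+q.apply([dx,0,0])).round(1),proj(t,st["ee_pos"]+q.apply([dx,0,0])).round(1))
w=camera("wrist");print(w["fx"],w["cx"],w["cy"],"tool-frame eye",q.inv().apply(w["eye"]-st["ee_pos"]),(q.inv()*R.from_quat(w["orientation"])).as_matrix().round(3))
c=cv2.resize(s["color"][20:100,390:490],(700,560),interpolation=cv2.INTER_CUBIC)
cv2.imwrite("pics/grip.png",c)
E
```

```text
[[ 0.407 -0.914 -0.   ]
 [-0.914 -0.407  0.001]
 [-0.001  0.    -1.   ]]
[[439.1  77. ]] [[584.2 347.8]]
[[431.2  74. ]] [[603.6 337.8]]
[[423.7  71.1]] [[622.8 327.8]]
300.8649665249429 321.73871099993335 197.1158639230342 tool-frame eye [-0.00034793 -0.07138249 -0.16300356] [[ 1.    -0.     0.001]
 [-0.     0.965  0.263]
 [-0.001 -0.263  0.965]]
```

View pics/grip.png

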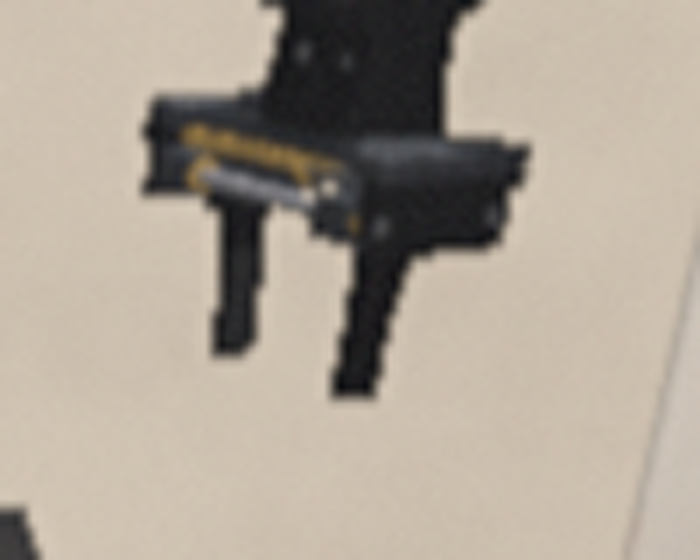

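The side camera agrees with the known TCP to about 1 px: fingertips at (423,70) and (441,76) against (424,71) and (439,77) predicted. I'll move over the jar and settle the top/side difference with the wrist camera.

```bash
python3 -m crank '[{"x":-0.027,"y":-0.029,"claw":-1},{"x":-0.054,"y":-0.058,"claw":-1},{"x":-0.081,"y":-0.087,"claw":-1},{"x":-0.108,"y":-0.116,"claw":-1},{"x":-0.135,"y":-0.145,"claw":-1}]' 30
python3 -m crank '[{"x":-0.027,"y":-0.029,"claw":-1},{"x":-0.054,"y":-0.058,"claw":-1},{"x":-0.081,"y":-0.087,"claw":-1},{"x":-0.108,"y":-0.116,"claw":-1},{"x":-0.135,"y":-0.145,"claw":-1}]'
python3 -c "
from bench import r;s=r.read_state();print(s['joint_positions'].round(3) if hasattr(s['joint_positions'],'round') else s['joint_positions'],s['ee_pos'],s['eef_rot'])"
```

```text
[ 1.129  0.333 -0.065  1.46   0.022  1.35  -0.089] [ 0.25412208 -0.57084126  0.22219384] [ 8.38651549e-01 -5.44668238e-01 -2.48843424e-04 -1.68268315e-04]schema error: expected keys x, y, z, ax, ay, az, claw
schema error: expected keys x, y, z, ax, ay, az, claw
```

All keys are required in every row.

```bash
python3 -m crank '[{"x":-0.027,"y":-0.029,"z":0,"ax":0,"ay":0,"az":0,"claw":-1},{"x":-0.054,"y":-0.058,"z":0,"ax":0,"ay":0,"az":0,"claw":-1},{"x":-0.081,"y":-0.087,"z":0,"ax":0,"ay":0,"az":0,"claw":-1},{"x":-0.108,"y":-0.116,"z":0,"ax":0,"ay":0,"az":0,"claw":-1},{"x":-0.135,"y":-0.145,"z":0,"ax":0,"ay":0,"az":0,"claw":-1}]' 30
python3 -m crank '[{"x":-0.027,"y":-0.029,"z":0,"ax":0,"ay":0,"az":0,"claw":-1},{"x":-0.054,"y":-0.058,"z":0,"ax":0,"ay":0,"az":0,"claw":-1},{"x":-0.081,"y":-0.087,"z":0,"ax":0,"ay":0,"az":0,"claw":-1},{"x":-0.108,"y":-0.116,"z":0,"ax":0,"ay":0,"az":0,"claw":-1},{"x":-0.135,"y":-0.145,"z":0,"ax":0,"ay":0,"az":0,"claw":-1}]' 30
python3 -c "
from bench import r;s=r.read_state();print(s['joint_positions'],s['ee_pos'],s['eef_rot'])"
```

```text
time: 0.67
ee_pos: [0.3321, -0.3869, 0.2225]
eef_rot: [0.839, -0.545, 0.0, 0.0]
ft_force: [1.3, 0.5, 0.3]
width: 0.0867
time: 1.08
ee_pos: [0.4096, -0.2045, 0.2227]
eef_rot: [0.839, -0.545, 0.0, 0.0]
ft_force: [0.7, 0.1, 0.4]
width: 0.0871
[ 0.75592847 -0.01901464 -0.38464247  1.86180739 -0.00693782  1.29695562
 -0.77890906] [ 0.40959604 -0.20453391  0.22270763] [ 8.38612331e-01 -5.44728605e-01  2.72191178e-04  1.75911982e-04]
```

```bash
python3 -m crank '[{"x":-0.029,"y":-0.029,"z":0,"ax":0,"ay":0,"az":0,"claw":-1},{"x":-0.058,"y":-0.058,"z":0,"ax":0,"ay":0,"az":0,"claw":-1},{"x":-0.087,"y":-0.087,"z":0,"ax":0,"ay":0,"az":0,"claw":-1},{"x":-0.116,"y":-0.116,"z":0,"ax":0,"ay":0,"az":0,"claw":-1},{"x":-0.145,"y":-0.145,"z":0,"ax":0,"ay":0,"az":0,"claw":-1}]' 30
python3 -m crank '[{"x":-0.029,"y":-0.029,"z":0,"ax":0,"ay":0,"az":0,"claw":-1},{"x":-0.058,"y":-0.058,"z":0,"ax":0,"ay":0,"az":0,"claw":-1},{"x":-0.087,"y":-0.087,"z":0,"ax":0,"ay":0,"az":0,"claw":-1},{"x":-0.116,"y":-0.116,"z":0,"ax":0,"ay":0,"az":0,"claw":-1},{"x":-0.145,"y":-0.150,"z":0,"ax":0,"ay":0,"az":0,"claw":-1}]' 30
python3 -m crank '[{"x":0,"y":0,"z":0,"ax":0,"ay":0,"az":0,"claw":-1},{"x":0,"y":0,"z":0,"ax":0,"ay":0,"az":0,"claw":-1},{"x":0,"y":0,"z":0,"ax":0,"ay":0,"az":0,"claw":-1},{"x":0,"y":0,"z":0,"ax":0,"ay":0,"az":0,"claw":-1},{"x":0,"y":0,"z":0,"ax":0,"ay":0,"az":0,"claw":-1}]'
python3 -c "
from h import *;from bench import r,camera
s=r.read_state();print(s['joint_positions'],s['ee_pos'],s['eef_rot'])
w=camera('wrist');np.save('w.npy',w,allow_pickle=True)
im=w['color'].copy()
P=pose(np.array([[0,0,.096]]),.569,.195,0)
cv2.circle(im,tuple(proj(w,P)[0].astype(int)),4,(0,0,255),-1);print(proj(w,P))
cv2.imwrite('pics/w1.png',im)"
```

```text
time: 1.5
ee_pos: [0.4831, -0.013, 0.2228]
eef_rot: [0.839, -0.545, 0.0, -0.0]
ft_force: [0.9, -0.1, -0.1]
width: 0.0872
time: 1.92
ee_pos: [0.5598, 0.1777, 0.2227]
eef_rot: [0.839, -0.545, 0.0, -0.0]
ft_force: [0.7, -1.1, 0.9]
width: 0.0868
time: 2.33
ee_pos: [0.5597, 0.1741, 0.2228]
eef_rot: [0.838, -0.546, 0.001, 0.0]
ft_force: [0.4, -0.4, -0.7]
width: 0.0871
[ 0.20781799  0.32951754 -0.72773531  1.53752509  0.223207    1.35913805
 -1.6944182 ] [0.55974618 0.17412972 0.22282006] [ 8.38035429e-01 -5.45615481e-01  5.59624294e-04  2.30697150e-04]
[[305.81281539 172.98177391]]
```

View pics/w1.png

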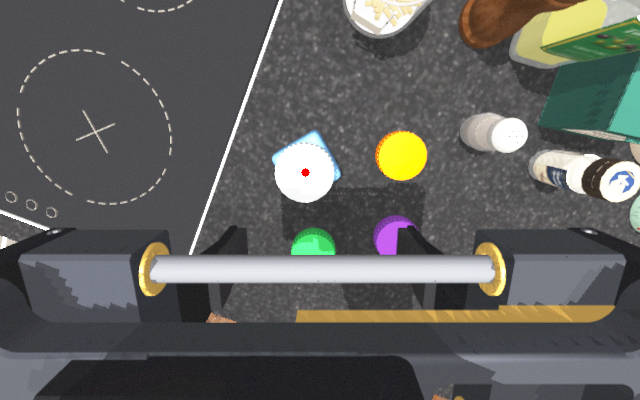

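The wrist view shows the cap centred on the predicted point (305,173), with blue jar corners at (315,133) and (340,177). Now a joint fit including this view.

```bash
python3 - <<'E'
from fit import *
t=np.load("t.npy",allow_pickle=True).item();s=np.load("s.npy",allow_pickle=True).item();w=np.load("w.npy",allow_pickle=True).item()
W=jm(w,(262,120,350,212));B=jm(s,(290,230,360,310))
for M in([W],[B],[W,B]):print("jar",run(0,M,JAR,(.568,.193),(.6,.95,1.2)))
x=R.from_quat
E
```

```text
jar (array([0.56752719, 0.19639566, 0.94081543]), np.float64(0.02689850702881813))
jar (array([0.56912448, 0.19167792, 0.95131154]), np.float64(0.03528276085853577))
jar (array([0.5679108 , 0.19619699, 0.93945943]), np.float64(0.1139647364616394))
```

```bash
python3 -m crank '[{"x":-0.008,"y":-0.008,"z":0.015,"ax":0,"ay":0,"az":0,"claw":-1},{"x":-0.016,"y":-0.016,"z":0.035,"ax":0,"ay":0,"az":0,"claw":-1},{"x":-0.016,"y":-0.016,"z":0.06,"ax":0,"ay":0,"az":0,"claw":-1},{"x":-0.016,"y":-0.016,"z":0.085,"ax":0,"ay":0,"az":0,"claw":-1},{"x":-0.016,"y":-0.016,"z":0.105,"ax":0,"ay":0,"az":0,"claw":-1}]' 30
python3 -m crank '[{"x":0,"y":0,"z":0.015,"ax":0,"ay":0,"az":0,"claw":-1},{"x":0,"y":0,"z":0.03,"ax":0,"ay":0,"az":0,"claw":-1},{"x":0,"y":0,"z":0.042,"ax":0,"ay":0,"az":0,"claw":-1},{"x":0,"y":0,"z":0.05,"ax":0,"ay":0,"az":0,"claw":-1},{"x":0,"y":0,"z":0.05,"ax":0,"ay":0,"az":0,"claw":-1}]'
python3 -m crank '[{"x":0,"y":0,"z":0,"ax":0,"ay":0,"az":0,"claw":0},{"x":0,"y":0,"z":0,"ax":0,"ay":0,"az":0,"claw":0.4},{"x":0,"y":0,"z":0,"ax":0,"ay":0,"az":0,"claw":0.7},{"x":0,"y":0,"z":0,"ax":0,"ay":0,"az":0,"claw":1},{"x":0,"y":0,"z":0,"ax":0,"ay":0,"az":0,"claw":1}]' 40
python3 -m crank '[{"x":0,"y":0,"z":0,"ax":0,"ay":0,"az":0,"claw":1},{"x":0,"y":0,"z":0,"ax":0,"ay":0,"az":0,"claw":1},{"x":0,"y":0,"z":0,"ax":0,"ay":0,"az":0,"claw":1},{"x":0,"y":0,"z":0,"ax":0,"ay":0,"az":0,"claw":1},{"x":0,"y":0,"z":0,"ax":0,"ay":0,"az":0,"claw":1}]' 40
```

```text
time: 2.8
ee_pos: [0.5674, 0.1957, 0.1161]
eef_rot: [0.838, -0.545, 0.0, 0.0]
ft_force: [0.2, -0.5, 0.1]
width: 0.0871
time: 3.22
ee_pos: [0.5671, 0.196, 0.0662]
eef_rot: [0.838, -0.545, -0.0, 0.001]
ft_force: [-0.6, -0.1, -0.7]
width: 0.0869
time: 3.63
ee_pos: [0.568, 0.197, 0.0681]
eef_rot: [0.839, -0.545, 0.0, -0.0]
ft_force: [0.2, -0.7, -0.6]
width: 0.0616
time: 4.05
ee_pos: [0.5679, 0.1969, 0.0679]
eef_rot: [0.839, -0.545, 0.0, -0.0]
ft_force: [-0.4, -0.3, 4.9]
width: 0.057
```

Gripped (57 mm opening). Next I lift, and stop short of the holder to look at it with the wrist camera.

```bash
python3 -m crank '[{"x":0,"y":0,"z":-0.01,"ax":0,"ay":0,"az":0,"claw":1},{"x":0,"y":0,"z":-0.03,"ax":0,"ay":0,"az":0,"claw":1},{"x":0,"y":0,"z":-0.055,"ax":0,"ay":0,"az":0,"claw":1},{"x":0,"y":0,"z":-0.08,"ax":0,"ay":0,"az":0,"claw":1},{"x":0,"y":0,"z":-0.1,"ax":0,"ay":0,"az":0,"claw":1}]' 40
python3 -m crank '[{"x":0.01,"y":0.01,"z":0,"ax":0,"ay":0,"az":0,"claw":1},{"x":0.025,"y":0.025,"z":0,"ax":0,"ay":0,"az":0,"claw":1},{"x":0.046,"y":0.046,"z":0,"ax":0,"ay":0,"az":0,"claw":1},{"x":0.068,"y":0.068,"z":0,"ax":0,"ay":0,"az":0,"claw":1},{"x":0.092,"y":0.09,"z":0,"ax":0,"ay":0,"az":0,"claw":1}]'
python3 -m crank '[{"x":0.023,"y":0.023,"z":0,"ax":0,"ay":0,"az":0,"claw":1},{"x":0.046,"y":0.046,"z":0,"ax":0,"ay":0,"az":0,"claw":1},{"x":0.07,"y":0.07,"z":0,"ax":0,"ay":0,"az":0,"claw":1},{"x":0.094,"y":0.094,"z":0,"ax":0,"ay":0,"az":0,"claw":1},{"x":0.116,"y":0.116,"z":0,"ax":0,"ay":0,"az":0,"claw":1}]'
python3 -m crank '[{"x":0.023,"y":0.023,"z":0,"ax":0,"ay":0,"az":0,"claw":1},{"x":0.046,"y":0.046,"z":0,"ax":0,"ay":0,"az":0,"claw":1},{"x":0.067,"y":0.067,"z":0,"ax":0,"ay":0,"az":0,"claw":1},{"x":0.08,"y":0.08,"z":0,"ax":0,"ay":0,"az":0,"claw":1},{"x":0.086,"y":0.086,"z":0,"ax":0,"ay":0,"az":0,"claw":1}]'
python3 -m crank '[{"x":0,"y":0,"z":0,"ax":0,"ay":0,"az":0,"claw":1},{"x":0,"y":0,"z":0,"ax":0,"ay":0,"az":0,"claw":1},{"x":0,"y":0,"z":0,"ax":0,"ay":0,"az":0,"claw":1},{"x":0,"y":0,"z":0,"ax":0,"ay":0,"az":0,"claw":1},{"x":0,"y":0,"z":0,"ax":0,"ay":0,"az":0,"claw":1}]'
python3 -c "
from h import *;from bench import r,camera
w=camera('wrist');np.save('w2.npy',w,allow_pickle=True)
P=pose(HOL:=np.r_[sq(.048,.026),sq(.033,.026)],.511,-.15,-.15);im=w['color'].copy()
for p in proj(w,P): cv2.circle(im,tuple(p.round().astype(int)),2,(0,0,255),-1)
s=camera('side');np.save('s2.npy',s,allow_pickle=True)
cv2.imwrite('pics/w2.png',np.hstack([im,cv2.resize(s['color'][60:260,300:460],(320,400))])[:,160:])"
```

```text
time: 4.47
ee_pos: [0.5674, 0.1969, 0.1691]
eef_rot: [0.839, -0.545, -0.0, 0.0]
ft_force: [1.2, 0.4, -4.0]
width: 0.0571
time: 4.88
ee_pos: [0.5214, 0.0756, 0.1672]
eef_rot: [0.839, -0.544, -0.001, 0.0]
ft_force: [0.6, -1.4, -3.2]
width: 0.0569
time: 5.3
ee_pos: [0.4625, -0.0785, 0.1674]
eef_rot: [0.839, -0.545, -0.0, 0.0]
ft_force: [0.9, -0.7, -4.3]
width: 0.0569
time: 5.72
ee_pos: [0.4187, -0.193, 0.1673]
eef_rot: [0.838, -0.546, -0.001, 0.0]
ft_force: [-0.0, 1.0, -4.6]
width: 0.0569
time: 6.13
ee_pos: [0.421, -0.1893, 0.1675]
eef_rot: [0.839, -0.544, -0.0, -0.0]
ft_force: [0.2, -0.3, -3.9]
width: 0.0572
```

View pics/w2.png

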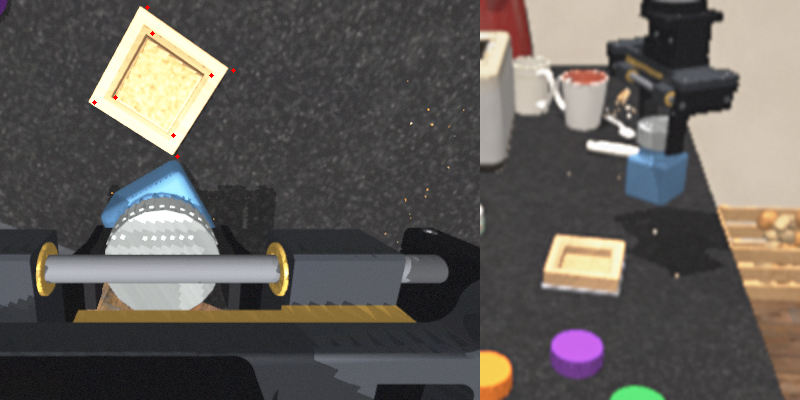

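The wrist view shows the holder corners at about (299,6), (388,68), (334,155) and (249,102) in full-image pixels, and the held jar's corner at (342,160). I'll fit both.

```bash
python3 - <<'E'
from fit import *
w=np.load("w2.npy",allow_pickle=True).item();s=np.load("s2.npy",allow_pickle=True).item()
H=hm(w,(235,0,400,158));D=hm(s,(320,165,385,215))
print(H[1].sum());
for M in([H],[D],[H,D]): print("hol",run(0,M,HOL,(.507,-.148),(-.3,-.15,0)))
# inner+outer corner check of the top face only
# jar in hand, blue only
b=(255,155,380,215)
h=cv2.cvtColor(w["color"],cv2.COLOR_BGR2HSV).astype(int)
m=clean((h[...,0]>95)&(h[...,0]<125)&(h[...,1]>75)&(h[...,2]>65),b)
def cost(p,dz=.0995):
    f=fill(w,pose(JAR[0]+[0,0,dz],*p));g=fill(w,pose(JAR[1]+[0,0,dz],*p));f=np.clip(f-g,0,1)
    return np.abs(f-m)[b[1]:b[3],b[0]:b[2]].sum()/m.sum()
for a in(.8,.95,1.1):
    r=minimize(cost,[.421,-.19,a],method="Nelder-Mead",options=dict(initial_simplex=[[.421,-.19,a],[.426,-.19,a],[.421,-.185,a],[.421,-.19,a+.1]]));print("jar",r.x,r.fun)
E
```

```text
6695.0
hol (array([ 0.49937161, -0.15283036, -0.13476572]), np.float64(0.5515123009681702))
hol (array([ 0.51052072, -0.15594072, -0.17381779]), np.float64(0.04952356964349747))
hol (array([ 0.51057182, -0.1545559 , -0.1586098 ]), np.float64(0.668515145778656))
jar [ 0.42034919 -0.18936836  0.94608359] 0.043577320873737335
jar [ 0.42046145 -0.1893757   0.93899417] 0.043241556733846664
jar [ 0.42052333 -0.18928004  0.94634733] 0.04420088231563568
```

```bash
python3 - <<'E'
from fit import *
w=np.load("w2.npy",allow_pickle=True).item()
b=(235,0,400,160);c=w["color"].astype(int)
m=clean((c[...,2]>125)&(c[...,2]>c[...,0]+5),b);print(m.sum())
print("hol",run(0,[(w,m,b)],HOL,(.509,-.152),(-.3,-.15,0)))
cs,_=cv2.findContours(m.astype(np.uint8),0,1);bx=cv2.minAreaRect(cs[0]);pts=cv2.approxPolyDP(cs[0],6,True)[:,0];print(pts)
P=np.array([ray(w,p,.026) for p in pts]);print(P.round(4),P.mean(0))
E
```

```text
11215.0
hol (array([ 0.50968347, -0.14476065, -0.14445688]), np.float64(0.02681118994951248))
[[299   6]
 [248 101]
 [333 154]
 [387  67]]
[[ 0.5638 -0.1031  0.026 ]
 [ 0.4691 -0.0898  0.026 ]
 [ 0.4563 -0.186   0.026 ]
 [ 0.551  -0.1983  0.026 ]] [ 0.51005587 -0.14429506  0.026     ]
```

Jar in hand sits on the TCP with yaw 0.942; holder at (0.510, -0.1445) with yaw -0.14. Moving over it now and turning +0.489 rad.

```bash
python3 -m crank '[{"x":-0.001,"y":-0.02,"z":0,"ax":0,"ay":0,"az":-0.05,"claw":1},{"x":-0.002,"y":-0.045,"z":0,"ax":0,"ay":0,"az":-0.1,"claw":1},{"x":-0.003,"y":-0.07,"z":0,"ax":0,"ay":0,"az":-0.16,"claw":1},{"x":-0.004,"y":-0.09,"z":0,"ax":0,"ay":0,"az":-0.21,"claw":1},{"x":-0.004,"y":-0.1,"z":0,"ax":0,"ay":0,"az":-0.245,"claw":1}]' 40
python3 -m crank '[{"x":0,"y":0,"z":0.01,"ax":0,"ay":0,"az":0,"claw":1},{"x":0,"y":0,"z":0.02,"ax":0,"ay":0,"az":0,"claw":1},{"x":0,"y":0,"z":0.03,"ax":0,"ay":0,"az":0,"claw":1},{"x":0,"y":0,"z":0.04,"ax":0,"ay":0,"az":0,"claw":1},{"x":0,"y":0,"z":0.04,"ax":0,"ay":0,"az":0,"claw":1}]' 
python3 -c "
from h import *;from bench import r,camera
s=r.read_state();print(s['ee_pos'],R.from_quat(s['eef_rot']).as_matrix().round(4)[:,0],s['joint_positions'])
s=camera('side');w=camera('wrist')
cv2.imwrite('pics/h3.png',np.hstack([w['color'][:300,160:500],cv2.resize(s['color'][110:230,290:410],(300,300),interpolation=cv2.INTER_CUBIC)]))"
```

```text
time: 6.65
ee_pos: [0.5124, -0.1438, 0.1676]
eef_rot: [0.947, -0.321, 0.0, -0.001]
ft_force: [-0.3, 0.1, -4.5]
width: 0.0568
time: 7.07
ee_pos: [0.508, -0.1465, 0.1247]
eef_rot: [0.945, -0.326, -0.002, 0.0]
ft_force: [-0.5, -0.3, -4.3]
width: 0.0566
[ 0.50802365 -0.14651396  0.12472557] [ 0.7874 -0.6164 -0.0037] [ 0.69080508  0.25338234 -0.56118905  1.80841785  0.1481715   1.1258092
 -0.58480107]
```

View pics/h3.png

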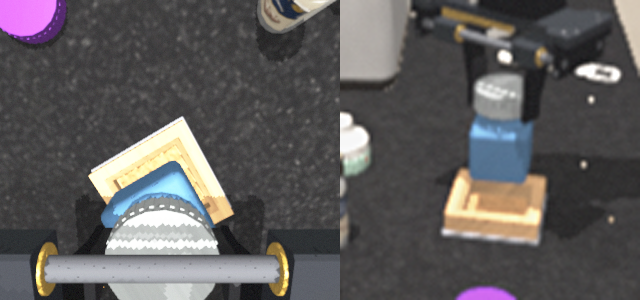

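Jar is parallel to and over the socket (jar corner at about (180,165) inside the rim). I'll settle just above the rim and re-read.

```bash
python3 -m crank '[{"x":0,"y":0,"z":0.01,"ax":0,"ay":0,"az":0,"claw":1},{"x":0,"y":0,"z":0.02,"ax":0,"ay":0,"az":0,"claw":1},{"x":0,"y":0,"z":0.026,"ax":0,"ay":0,"az":0,"claw":1},{"x":0,"y":0,"z":0.026,"ax":0,"ay":0,"az":0,"claw":1},{"x":0,"y":0,"z":0.026,"ax":0,"ay":0,"az":0,"claw":1}]'
python3 - <<'E'
from fit import *;from bench import r,camera
st=r.read_state();X=R.from_quat(st['eef_rot']).as_matrix();print(st['ee_pos'],X[:,0].round(4))
w=camera("wrist");np.save("w3.npy",w,allow_pickle=True)
h=cv2.cvtColor(w["color"],cv2.COLOR_BGR2HSV).astype(int);b=(255,140,385,220)
m=clean((h[...,0]>95)&(h[...,0]<125)&(h[...,1]>75)&(h[...,2]>65),b);dz=st["ee_pos"][2]-.068
def cost(p):
    f=np.clip(fill(w,pose(JAR[0]+[0,0,dz],*p))-fill(w,pose(JAR[1]+[0,0,dz],*p)),0,1)
    return np.abs(f-m)[b[1]:b[3],b[0]:b[2]].sum()/m.sum()
x,y=st["ee_pos"][:2];a=1.43
q=minimize(cost,[x,y,a],method="Nelder-Mead",options=dict(initial_simplex=[[x,y,a],[x+.005,y,a],[x,y+.005,a],[x,y,a+.1]]));print("jar",q.x,q.fun)
c=w["color"].astype(int);b=(235,60,420,225)
m2=((c[...,2]>110)&(c[...,2]>c[...,0]+12)).astype(np.uint8)*255
P=proj(w,pose(sq(.048,.026),.510,-.1445,-.14)).round(1);print(P)
im=w["color"].copy();cv2.polylines(im,[P.astype(np.int32)],1,(0,0,255));cv2.polylines(im,[proj(w,pose(sq(.033,.026),.510,-.1445,-.14)).astype(np.int32)],1,(255,0,255))
cv2.imwrite("pics/h4.png",cv2.resize(im[80:240,220:420],(800,600)))
E
```

```text
time: 7.58
ee_pos: [0.5099, -0.146, 0.101]
eef_rot: [0.946, -0.325, -0.0, -0.0]
ft_force: [-0.5, 0.3, -4.5]
width: 0.0568
[ 0.5099268  -0.14600476  0.10103663] [ 0.7888 -0.6147 -0.001 ]
jar [ 0.50914978 -0.14652268  1.44000207] 0.04671643301844597
[[344.  121.4]
 [240.  182.4]
 [301.  274.6]
 [399.  223.6]]
```

View pics/h4.png

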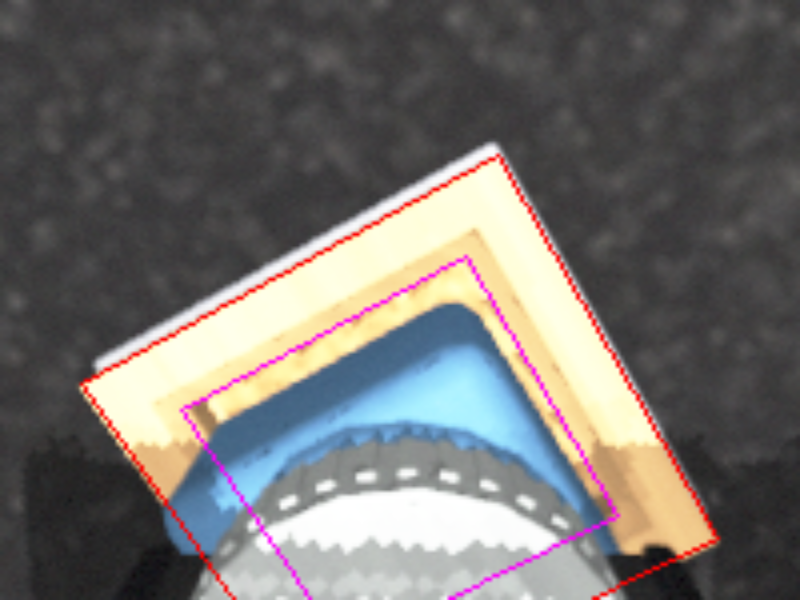

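The overlay matches the holder's outline (corners at crop (497,155) and (718,540)), and the jar sits about 2 mm off towards -y. Correct and lower.

```bash
python3 -m crank '[{"x":-0.0005,"y":-0.0015,"z":0.004,"ax":0,"ay":0,"az":0,"claw":1},{"x":-0.0005,"y":-0.0015,"z":0.009,"ax":0,"ay":0,"az":0,"claw":1},{"x":-0.0005,"y":-0.0015,"z":0.014,"ax":0,"ay":0,"az":0,"claw":1},{"x":-0.0005,"y":-0.0015,"z":0.018,"ax":0,"ay":0,"az":0,"claw":1},{"x":-0.0005,"y":-0.0015,"z":0.018,"ax":0,"ay":0,"az":0,"claw":1}]'
python3 -m crank '[{"x":0,"y":0,"z":0.003,"ax":0,"ay":0,"az":0,"claw":1},{"x":0,"y":0,"z":0.006,"ax":0,"ay":0,"az":0,"claw":1},{"x":0,"y":0,"z":0.009,"ax":0,"ay":0,"az":0,"claw":1},{"x":0,"y":0,"z":0.009,"ax":0,"ay":0,"az":0,"claw":1},{"x":0,"y":0,"z":0.009,"ax":0,"ay":0,"az":0,"claw":1}]'
```

```text
time: 8.05
ee_pos: [0.5101, -0.1445, 0.0824]
eef_rot: [0.946, -0.325, -0.001, 0.0]
ft_force: [0.3, 0.1, -4.0]
width: 0.057
time: 8.47
ee_pos: [0.5111, -0.1447, 0.0748]
eef_rot: [0.946, -0.325, 0.0, -0.0]
ft_force: [-0.5, 0.3, 0.5]
width: 0.0569
```

Force went from -4.5 to +0.5 N at TCP 0.0748, so the jar rests on the socket floor. Hold briefly, raise the grip to 60 N, then unscrew.

```bash
python3 -m crank '[{"x":0,"y":0,"z":0.001,"ax":0,"ay":0,"az":0,"claw":1},{"x":0,"y":0,"z":0.001,"ax":0,"ay":0,"az":0,"claw":1},{"x":0,"y":0,"z":0.001,"ax":0,"ay":0,"az":0,"claw":1},{"x":0,"y":0,"z":0.001,"ax":0,"ay":0,"az":0,"claw":1},{"x":0,"y":0,"z":0.001,"ax":0,"ay":0,"az":0,"claw":1}]' 60
python3 -m crank '[{"x":0,"y":0,"z":0,"ax":0,"ay":0,"az":-0.05,"claw":1},{"x":0,"y":0,"z":0,"ax":0,"ay":0,"az":-0.1,"claw":1},{"x":0,"y":0,"z":0,"ax":0,"ay":0,"az":-0.15,"claw":1},{"x":0,"y":0,"z":0,"ax":0,"ay":0,"az":-0.2,"claw":1},{"x":0,"y":0,"z":0,"ax":0,"ay":0,"az":-0.25,"claw":1}]' 60
python3 -c "
from bench import r;s=r.read_state();print(s['joint_positions'],s['torque'])"
```

```text
time: 8.88
ee_pos: [0.5111, -0.1447, 0.0739]
eef_rot: [0.946, -0.325, 0.0, 0.0]
ft_force: [1.7, 0.4, 1.5]
width: 0.0565
time: 9.3
ee_pos: [0.5107, -0.1447, 0.0739]
eef_rot: [0.997, -0.079, -0.0, 0.0]
ft_force: [-1.0, 0.4, 3.8]
width: 0.0564
[ 0.7367514   0.33199755 -0.62886789  1.85047412  0.22553591  1.03071989
 -0.14123818] [ 0.09408267  0.30582872 -0.53277996]
```

Torque of about 0.53 N m shows the seal is turning. Continuing.

```bash
python3 -m crank '[{"x":0,"y":0,"z":0,"ax":0,"ay":0,"az":-0.05,"claw":1},{"x":0,"y":0,"z":0,"ax":0,"ay":0,"az":-0.1,"claw":1},{"x":0,"y":0,"z":0,"ax":0,"ay":0,"az":-0.15,"claw":1},{"x":0,"y":0,"z":0,"ax":0,"ay":0,"az":-0.2,"claw":1},{"x":0,"y":0,"z":0,"ax":0,"ay":0,"az":-0.25,"claw":1}]' 60
python3 -m crank '[{"x":0,"y":0,"z":0,"ax":0,"ay":0,"az":-0.05,"claw":1},{"x":0,"y":0,"z":0,"ax":0,"ay":0,"az":-0.1,"claw":1},{"x":0,"y":0,"z":0,"ax":0,"ay":0,"az":-0.15,"claw":1},{"x":0,"y":0,"z":0,"ax":0,"ay":0,"az":-0.2,"claw":1},{"x":0,"y":0,"z":0,"ax":0,"ay":0,"az":-0.235,"claw":1}]' 60
python3 -m crank '[{"x":0,"y":0,"z":0,"ax":0,"ay":0,"az":0,"claw":1},{"x":0,"y":0,"z":0,"ax":0,"ay":0,"az":0,"claw":1},{"x":0,"y":0,"z":0,"ax":0,"ay":0,"az":0,"claw":1},{"x":0,"y":0,"z":0,"ax":0,"ay":0,"az":0,"claw":1},{"x":0,"y":0,"z":0,"ax":0,"ay":0,"az":0,"claw":1}]' 60
python3 - <<'E'
from h import *;from bench import r,camera
s=r.read_state();print(s['joint_positions'],s['torque'],np.arctan2(*R.from_quat(s['eef_rot']).as_matrix()[[1,0],0]))
w=camera("wrist");c=camera("side")
cv2.imwrite('pics/u5.png',np.hstack([w['color'][:300,160:500],cv2.resize(c['color'][130:230,300:400],(400,300),interpolation=cv2.INTER_CUBIC)]))
E
```

```text
time: 9.72
ee_pos: [0.5106, -0.1446, 0.0739]
eef_rot: [0.985, 0.17, -0.0, -0.0]
ft_force: [-3.4, 1.6, 4.0]
width: 0.0567
time: 10.13
ee_pos: [0.5106, -0.1446, 0.0739]
eef_rot: [0.919, 0.395, -0.0, -0.0]
ft_force: [-2.7, 0.9, 4.6]
width: 0.0568
time: 10.55
ee_pos: [0.5107, -0.1446, 0.0739]
eef_rot: [0.92, 0.393, -0.0, 0.0]
ft_force: [-2.6, 1.0, 5.7]
width: 0.0562
[ 0.8684549   0.3725325  -0.78969374  1.84432854  0.3028653   1.04938832
  0.76713913] [ 0.25052811  0.39328344 -0.24640215] 0.8073446680763202
```

View pics/u5.png

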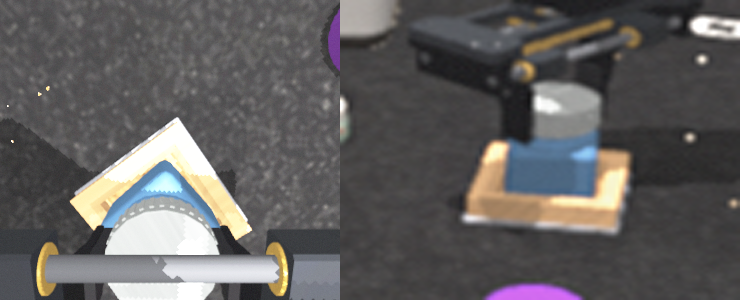

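The jar stands inside the socket, turned slightly against its walls. I'll measure how much it turned.

```bash
python3 - <<'E'
from fit import *;from bench import r,camera
w=camera("wrist");h=cv2.cvtColor(w["color"],cv2.COLOR_BGR2HSV).astype(int);b=(255,150,385,215)
m=clean((h[...,0]>90)&(h[...,0]<125)&(h[...,1]>60)&(h[...,2]>60),b);dz=.006
B=np.r_[sq(.03,.02,.006),sq(.03,.057,.006),sq(.02,.065,.02)]+[0,0,dz]
def cost(p):
    f=np.clip(fill(w,pose(B,*p))-fill(w,pose(JAR[1]+[0,0,dz],*p)),0,1)
    return np.abs(f-m)[b[1]:b[3],b[0]:b[2]].sum()/m.sum()
x,y=.5107,-.1446
for a in(1.4,1.6):
    q=minimize(cost,[x,y,a],method="Nelder-Mead",options=dict(initial_simplex=[[x,y,a],[x+.003,y,a],[x,y+.003,a],[x,y,a+.1]]));print("jar",q.x,q.fun)
E
```

```text
jar [ 0.51021938 -0.1445854   1.53041869] 0.08745631575584412
jar [ 0.51001207 -0.14456779  1.52971056] 0.0862003043293953
```

Jar turned about 0.1 rad, so the thread is at roughly 1.47 − 0.10 − 0.05 ≈ 1.32 rad, past the 1.17 release. Gentle test lift.

```bash
python3 -m crank '[{"x":0,"y":0,"z":-0.001,"ax":0,"ay":0,"az":0,"claw":1},{"x":0,"y":0,"z":-0.003,"ax":0,"ay":0,"az":0,"claw":1},{"x":0,"y":0,"z":-0.005,"ax":0,"ay":0,"az":0,"claw":1},{"x":0,"y":0,"z":-0.007,"ax":0,"ay":0,"az":0,"claw":1},{"x":0,"y":0,"z":-0.007,"ax":0,"ay":0,"az":0,"claw":1}]' 60
```

```text
time: 11.12
ee_pos: [0.5112, -0.1448, 0.0812]
eef_rot: [0.919, 0.393, 0.0, 0.0]
ft_force: [1.0, 0.8, -0.6]
width: 0.0561
```

Only about -0.6 N, which is the cap's weight alone, so the cap is free. Lifting a further 29 mm.

```bash
python3 -m crank '[{"x":0,"y":0,"z":-0.007,"ax":0,"ay":0,"az":0,"claw":1},{"x":0,"y":0,"z":-0.014,"ax":0,"ay":0,"az":0,"claw":1},{"x":0,"y":0,"z":-0.022,"ax":0,"ay":0,"az":0,"claw":1},{"x":0,"y":0,"z":-0.029,"ax":0,"ay":0,"az":0,"claw":1},{"x":0,"y":0,"z":-0.029,"ax":0,"ay":0,"az":0,"claw":1}]' 60
python3 -m crank '[{"x":0,"y":0,"z":0,"ax":0,"ay":0,"az":0,"claw":1},{"x":0,"y":0,"z":0,"ax":0,"ay":0,"az":0,"claw":1},{"x":0,"y":0,"z":0,"ax":0,"ay":0,"az":0,"claw":1},{"x":0,"y":0,"z":0,"ax":0,"ay":0,"az":0,"claw":1},{"x":0,"y":0,"z":0,"ax":0,"ay":0,"az":0,"claw":1}]' 60
python3 - <<'E'
from h import *;from bench import r,camera
w=camera("wrist");c=camera("side")
cv2.imwrite('pics/u6.png',np.hstack([w['color'][:300,160:500],cv2.resize(c['color'][130:230,300:400],(400,300),interpolation=cv2.INTER_CUBIC)]))
E
```

```text
time: 11.53
ee_pos: [0.5118, -0.1448, 0.1115]
eef_rot: [0.919, 0.393, 0.001, 0.001]
ft_force: [0.8, -0.7, -0.0]
width: 0.0567
time: 11.95
ee_pos: [0.5106, -0.1446, 0.1093]
eef_rot: [0.919, 0.393, -0.0, -0.0]
ft_force: [-0.3, 0.2, -0.0]
width: 0.0564
```

View pics/u6.png

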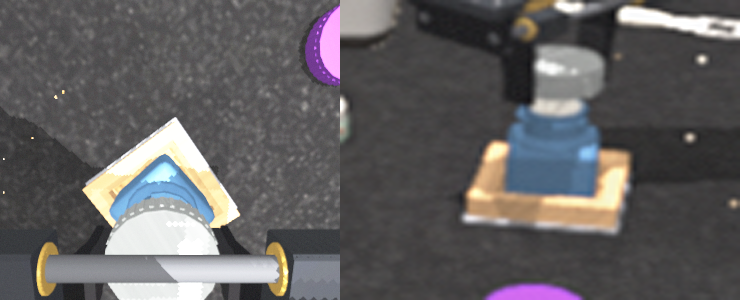

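The cap is clear above the jar, which is still seated. The white seal shows in the neck at crop (557,103). TCP rise of 35 mm puts the cap edge about 19 mm above the mouth. Handing in.

```bash
python3 -c "
from bench import close_job;print(close_job())"
```

```text
the job is handed in; nothing more can be done
None
```

The jar is seated in the holder's socket, and I unscrewed its steel cap and lifted it straight off. I handed the job in at about 12 s of the 48 s allowed; no verdict was reported.

I carried the jar by its cap and lowered it in. It rested on the socket floor: the load went from -4.5 to about 0 N with the underside near 6–7 mm. I then turned the cap 1.47 rad anticlockwise at 60 N grip. A seal torque of about 0.53 N m confirmed that the thread was turning.

**Last checks:**
- **Cap:** the wrist force was about 0 N on lifting, so the cap was free. It is held level (56 mm opening), with its edge about 19 mm above the mouth by the measured rise.
- **Jar:** the last picture shows it upright in the socket. I measured it about 1 mm or less from the socket's centre just before lifting, turned about 0.1 rad against the walls.
- **Thread:** I estimated its angle at about 1.32 rad from the hand and jar turns; I had no direct reading.
- **Bystanders:** the path was planned clear of the salt shaker, spice jar and timer. I didn't re-measure them at the end.

**Disagreement:** the top and side cameras differed by about 9 mm in y at the start. I went by the wrist camera, which agreed with the tool position.

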